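# Weigh the dish pack from behind the glassware

### The job

Stand the burner, the bottle and the stoppered flask, all three together, on the steel draining tray, without shifting the small foil dish pack behind them. With the three still parked there, set the dish pack in the middle of the balance pan and let go of it. Then put the burner, bottle and flask back upright, each centred on the very coaster it stood on at the start, and leave the pack on the pan.

Things in the scene. Friction and masses are not known exactly. Their poses are not given: they have to be found in the camera images.
- dish_pack: Small foil-wrapped stack of dishes: a plain round silver drum, 62 mm across and 34 mm high, about 90 g, flat on the counter (z = 0) at the start, the three coasters in an arc before it. Origin: centre of its underside, z up. It may be gripped across its full width. It is not one of the two much larger (96 mm) foil packs at the back left.
- burner: Steel spirit burner, about 200 g, 105 mm tall: round body 52 mm across up to 46 mm, tapering to a brass neck, then a fixed straight steel cap 30 mm across from 61 to 105 mm, by which it can be lifted. Origin: centre of its underside, z up. At the start it stands centred on one of the three coasters; which one changes.
- bottle: Amber glass bottle, about 200 g, 118 mm tall: body 48 mm across up to 68 mm, shoulder and neck (26 mm), then a tight straight black cap 30 mm across from 90 to 118 mm, by which it can be lifted. Origin: centre of its underside, z up. At the start it stands centred on one of the coasters; which one changes.
- flask: Conical clear glass flask, about 160 g, 120 mm tall: base 64 mm across, narrowing to a straight neck 26 mm across from 72 to 106 mm, then a tight black rubber stopper 28 mm across from 106 to 120 mm; it can be lifted by the neck. Origin: centre of its underside, z up. At the start it stands centred on one of the coasters; which one changes.
- coaster_1: Fixed round cork coaster, 72 mm across and 4 mm thick; the three coasters are alike and lie in an arc on the robot's side of the dish pack, each about 85 mm from it and 85 mm from the next. This is the leftmost one seen from the robot. Origin: centre of its underside on the counter; its top is at z = 4 mm.
- coaster_2: The middle coaster of the arc, fixed, 72 mm across, 4 mm thick. Origin: centre of its underside.
- coaster_3: The rightmost coaster of the arc, fixed, 72 mm across, 4 mm thick. Origin: centre of its underside.
- drainer: Fixed rectangular stainless draining tray with fine dark lines along it, to the left or the right of the coasters: 280 mm along its own x, 140 mm along its own y. Origin: centre of its underside on the counter. Its flat floor is 8 mm above the origin and 268 by 128 mm inside a rim 6 mm wide that rises 6 mm above the floor. It is bare at the start and holds the three things in a row along x.
- balance: Fixed white laboratory balance on the other side from the draining tray. Origin: on the counter directly below the centre of its round steel pan, which is 96 mm across with its top 55 mm above the origin. The housing is 44 mm high, 150 mm wide (y) and reaches from 140 mm on the robot's side (-x) to 60 mm beyond the pan's centre.
Mind the look-alikes: they are no part of the job. What is shaped like the flask but pink is not meant.

How it is judged:
By the outcome, as a careful person would: the job done as asked, in the order asked, and still so for the second after the job is handed in, with the robot touching nothing.
It also fails if it takes over 141 s, if anything falls off the work surface, if the arm or the gripper's body presses on something with over 40 N, if the wrist force passes 120 N, or if a joint passes its speed limit or range.

### The arm

A 6-joint arm with a two-finger parallel gripper is mounted at the origin on the work surface. World frame = base frame: x ahead of the robot, y to its left, z up, the work surface at z = 0. Lengths are in m, angles in rad, forces in N, time in s.
With the tool pointing down it reaches from about 0.375 to 0.9 m from the base axis. Payload 3.1 kg.
Tool frame: the origin (TCP) lies midway between the tips of the shut fingers; the grasp point (between the pads) lies 19 mm behind it (r.tcp_to_grasp is the distance from the TCP to the grasp point, in m); z points along the fingers, y is the line along which they close (so a half turn about z gives the same grasp; the last joint's range is limited). The gripper opens to 85 mm and grips with 20 to 120 N. Pads are 22 mm wide; open, the fingers measure 114 mm over their backs; the gripper's body (76 mm by 85 mm) begins 54 mm behind the grasp point. The pads swing forward as they close: fully open they stand 13 mm farther back than shut.
Start: joints at [0.972, 0.527, 1.433, -0, 1.181, -0.178], TCP at [0.255, 0.57, 0.231] pointing down, gripper open.
Joint ranges: [-3.08, 3.08], [-0.75, 2.2], [0.22, 2.44], [-1.43, 4.57], [0, 2.65], [-2.85, 2.85]. Speed limits (rad/s): [2.79, 2.79, 3.14, 3.14, 3.14, 3.14].

### API

Orientations are given as a unit quaternion [x, y, z, w].
In Python, from cell import r gives the robot as it stands. The module is installed in compiled form; this text tells all that it offers.
- The arm moves only by the tool send_rows, never from a script. Its arguments are lists of equal length, an entry for each row: "slide": the shift along the tool's x, y, z in m, a list of three; "rot": the turn, a rotation vector about the tool's x, y, z in rad, a list of three; "hand": the gripper command: -1 is fully open, 1 is shut, values between are in proportion. In form: {"slide": [[dx, dy, dz], ...], "rot": [[rx, ry, rz], ...], "hand": [hand, ...]}. A call has 1 to 10 rows; each row shifts and turns the commanded pose from where the row before left it, along the tool's axes as they then stand; what a row does not reach is not made up. A row lasts 1/8 s, in which the tool goes at most 62.5 mm and 10.7 degrees, less where a joint would pass 70% of its speed; a pose out of reach is approached as far as the arm can. A call is refused whole if a number of a shift passes 0.0625 or a number of a turn 0.188, either way. A call with a gripper value outside its range is refused whole. The fingers move at their own pace and stop on an object; "squeeze" is the grip in N (left out, the last holds). Time passes only in rows, so rows that do not move let the fingers close. It gives the time, the measured TCP pose, the force, the opening and the grip force at its end, in the units of the state.
- r.state(): the state, without advancing time (a new reading comes with each control period).
- r.camera(name): name is "scene" or "top" or "wrist"; returns (picture, depth): 480x640x3 uint8, red, green, blue; 480x640 float32, m along the optical axis (not along the pixel's ray), 0 where there is no reading.
- r.camera_info(name): a dict with "K" (3x3 intrinsics, pixels), "rvec" (rotation vector, rad) and "tvec" (3), from world to camera coordinates, as OpenCV has them. Camera axes: x right, y down, z forward; pixel columns grow to the right and rows downward; lengths in m; the calibration is good to about 2 mm. The wrist camera is an equidistant fisheye: a pixel r from the principal point sees the ray r / f radians off the axis. A picture is of the moment at which its call begins: read the wrist's pose just before it. camera_info takes no time and is no camera call; for the wrist camera it gives the pose at the moment of the call.
- r.finish_job(): hands the job in; it is judged then, once.
The state is a dict: "time_s": time; "joint_pos": joint angles; "qvel": joint speeds; "joint_efforts": joint torques, N m; "tcp_pos": TCP position; "ee_rot": TCP orientation; "wrist_force": force on the tool from outside, world axes, zero at the start; "wrist_torque": the same for the moment, N m; "finger_gap": opening from 0.0 (shut) to 1.0 (fully open); "grasp_force": force on a finger pad.
Only numpy, scipy, OpenCV 4.12 (cv2) and the standard library are available. Lean on these libraries where they do the work, as an engineer would, in place of code of your own. Each camera call takes 0.05 s, during which the arm holds its last target. There are 200 camera calls.

## Working session

There is one attempt and no reset: what is moved stays moved. The work goes in short steps, Python scripts to look and compute and a tool call to move; the robot and the scene stay as the last step left them, time stands still between calls to the robot, and variables do not carry over. Pictures are saved under pics/ and viewed, at most 14 in all, crops included, and the job is handed in when it is done.

Besides the shell and the picture viewer there is one more tool, called after "Call:" in YAML: its name, and indented under it one key for each argument. send_rows: Moves the arm, as the interface text tells. Its arguments: {"type":"object","properties":{"slide":{"type":"array"},"rot":{"type":"array"},"hand":{"type":"array"},"squeeze":{"type":"number"}},"required":["slide","rot","hand"]}

```bash
mkdir -p pics; ls; python3 - <<'E'
from cell import r
import cv2,numpy as np
s=r.state(); print(s['time_s'],s['tcp_pos'],s['ee_rot'],s['finger_gap'],r.tcp_to_grasp)
for n in ['top','scene']:
    p,d=r.camera(n); cv2.imwrite(f'pics/{n}0.png',p[:,:,::-1]); np.save(f'{n}_d.npy',d)
    i=r.camera_info(n); R=cv2.Rodrigues(np.array(i['rvec']))[0]; print(n,i['K'],-R.T@np.array(i['tvec']),R)
E
```

```text
pics
0.0 [0.25486018 0.56989105 0.23035505] [ 2.08838413e-01  9.77949577e-01 -9.93112461e-04 -3.94722712e-04] 1.0023160845304309 0.0187
top [[489.45208353   0.         315.65818737]
 [  0.         489.45208353 239.62008967]
 [  0.           0.           1.        ]] [0.54195266 0.00558138 0.8835969 ] [[ 0.01462231 -0.99972372  0.01840277]
 [-0.9978566  -0.01576411 -0.06351147]
 [ 0.06378403 -0.01743464 -0.99781142]]
scene [[589.07674873   0.         317.9753652 ]
 [  0.         589.07674873 248.85881524]
 [  0.           0.           1.        ]] [ 1.47690653 -0.00569597  0.68328701] [[ 0.01101294  0.99991657 -0.00674997]
 [ 0.58260447 -0.01190267 -0.81266866]
 [-0.81268121  0.00501731 -0.58268695]]
```

View pics/top0.png

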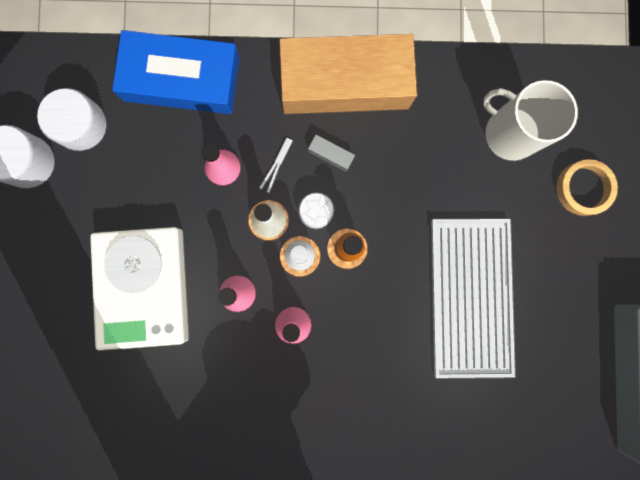

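View pics/scene0.png

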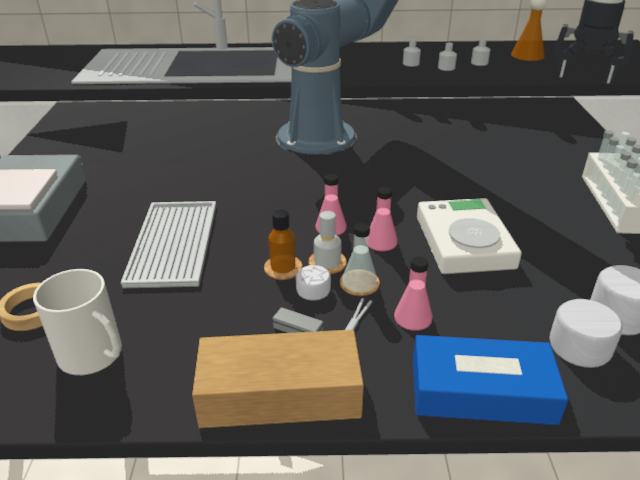

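The top view shows, in (column, row) pixels:
- **Parked items:** flask at (269,220) on the left coaster, burner at (299,256) in the middle, bottle at (347,248) on the right.
- **Other targets:** dish pack at (316,211), balance pan at (133,263), drainer at (474,298).
- **Pink look-alikes:** (222,167), (237,294) and (293,325).

```bash
cat > h.py <<'E'
from cell import r
import cv2,numpy as np
def cam(n):
    i=r.camera_info(n);R=cv2.Rodrigues(np.array(i['rvec'],float))[0];return np.array(i['K']),R,-R.T@np.array(i['tvec'],float).ravel()
def ray(n,uv):
    K,R,c=cam(n);d=R.T@np.linalg.solve(K,[uv[0],uv[1],1.]);return c,d
def onz(n,uv,z):
    c,d=ray(n,uv);return c+d*(z-c[2])/d[2]
def tri(a,b):
    (c1,d1),(c2,d2)=ray('top',a),ray('scene',b)
    t=np.linalg.lstsq(np.c_[d1,-d2],c2-c1,rcond=None)[0];p,q=c1+d1*t[0],c2+d2*t[1];return (p+q)/2,np.linalg.norm(p-q)
def world(n,d):
    K,R,c=cam(n);v,u=np.mgrid[:480,:640];X=np.stack([(u-K[0,2])/K[0,0]*d,(v-K[1,2])/K[1,1]*d,d],-1);W=X@R+c;W[d==0]=np.nan;return W
def proj(n,P):
    K,R,c=cam(n);q=K@(R@(np.array(P)-c));return q[:2]/q[2]
E
python3 - <<'E'
from h import *
a=cv2.imread('pics/top0.png');b=cv2.imread('pics/scene0.png')
W=world('top',np.load('top_d.npy'))
z=W[:,:,2]
for t in [0.09,0.03]:
    m=(np.nan_to_num(z)>t).astype(np.uint8);n,l,st,ce=cv2.connectedComponentsWithStats(m)
    for k in range(1,n):
        if st[k,4]>40:
            q=W[l==k];print(t,st[k],ce[k].round(1),np.nanmedian(q,0).round(4),np.nanmax(q[:,2]).round(4))
ca=cv2.resize(a[140:360,200:390],None,fx=2.7,fy=2.7,interpolation=2)
cb=cv2.resize(b[170:335,250:450],None,fx=3.6,fy=3.6,interpolation=2)[:594,:]
cv2.imwrite('pics/ca.png',ca);cv2.imwrite('pics/cb.png',cb)
E
```

```text
0.09 [ 492   80   85   69 2214] [539.3 112. ] [ 0.8061 -0.3676  0.1147] 0.1341
0.09 [201 143  20  21 311] [210.7 153.2] [0.7247 0.1598 0.1204] 0.124
0.09 [254 203  18  20 269] [262.6 212.5] [0.6316 0.0753 0.1246] 0.128
0.09 [343 236  20  19 300] [352.4 244.9] [ 0.5832 -0.0646  0.1226] 0.126
0.09 [290 245  18  19 271] [298.6 253.8] [0.5683 0.0183 0.1096] 0.1136
0.09 [218 288  20  18 278] [227.3 296.1] [0.5012 0.1278 0.1206] 0.1247
0.09 [282 323  18  19 272] [290.8 332.2] [0.4473 0.0283 0.1207] 0.1238
0.03 [ 112   30  125   79 7793] [174.5  69.2] [0.8852 0.2389 0.056 ] 0.0611
0.03 [ 279   34  138   76 9398] [347.3  70.7] [ 0.883  -0.0581  0.0707] 0.0764
0.03 [ 483   80   94   77 4322] [531.8 116.8] [ 0.8065 -0.3675  0.0914] 0.1341
0.03 [  37   88   64   59 2876] [ 68.4 117.3] [0.7959 0.4133 0.0625] 0.069
0.03 [   0  125   48   61 2313] [ 20.1 156.1] [0.7255 0.4854 0.0756] 0.0814
0.03 [201 143  33  35 796] [217.  160.9] [0.7201 0.1557 0.067 ] 0.124
0.03 [299 192  35  35 949] [315.6 209.4] [ 0.6492 -0.0087  0.0348] 0.0389
0.03 [252 203  31  31 718] [266.7 217.9] [0.6266 0.0717 0.0652] 0.128
0.03 [   90   227    96   123 10503] [137.1 288. ] [0.5088 0.2906 0.0456] 0.0601
0.03 [335 232  30  29 675] [349.4 246.5] [ 0.5816 -0.0616  0.0846] 0.126
0.03 [284 240  31  31 709] [299.1 254.9] [0.568  0.0182 0.0593] 0.1136
0.03 [218 279  32  30 699] [233.8 294.1] [0.5028 0.1222 0.0652] 0.1247
0.03 [ 622  305   18  158 2342] [631.9 378.7] [ 0.3701 -0.5488  0.0502] 0.0718
0.03 [278 312  29  30 683] [292.1 326.3] [0.4522 0.0275 0.0634] 0.1238
```

View pics/ca.png

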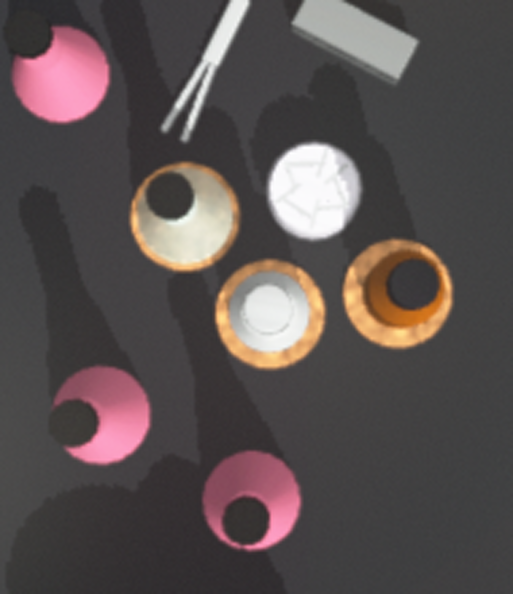

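View pics/cb.png

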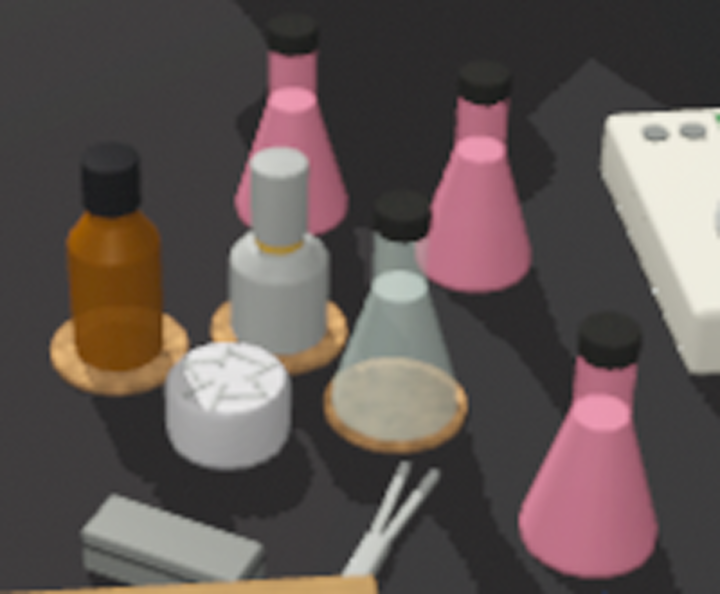

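The crops confirm it: the flask is clear and on the left coaster, the burner is steel in the middle, and the bottle is amber on the right. The pack stands behind them. In the scene image the cap tops are at about (281,213) for the bottle, (328,214) for the burner and (362,226) for the flask.

```bash
python3 - <<'E'
from h import *
a=cv2.imread('pics/top0.png').astype(np.uint8);hsv=cv2.cvtColor(a,cv2.COLOR_BGR2HSV);g=cv2.cvtColor(a,cv2.COLOR_BGR2GRAY)
def circ(m,c,rad):
    mm=np.zeros_like(m);cv2.circle(mm,c,rad,255,-1);m=m&mm
    p=cv2.findNonZero(m);hull=cv2.convexHull(p);e=cv2.fitEllipse(hull);return np.array(e[0]),e[1]
cork=cv2.inRange(hsv,(5,60,60),(25,255,255))
cs=[]
for n,c in [('c1',(269,220)),('c2',(299,256)),('c3',(347,248))]:
    p,ax=circ(cork,c,25);w=onz('top',p,.004);cs.append(w);print(n,p.round(1),np.round(ax,1),w.round(4))
p,ax=circ(cv2.inRange(g,100,255),(316,210),21)
print('dish',p.round(1),ax,onz('top',p,.034).round(4), tri(p,(313.9,274.7)))
D=onz('top',p,.034)
for c in cs: print('d',np.linalg.norm((c-D)[:2]).round(4))
for n,t,s,z in [('flask',(262.6,212.5),(361.7,226.4),.124),('burner',(298.6,253.8),(327.8,213.9),.109),('bottle',(352.4,244.9),(280.6,213),.122)]:
    print(n,onz('top',t,z).round(4),*[np.round(x,4) for x in tri(t,s)])
m=cv2.inRange(g,100,255);m[:, :400]=0;m[:200]=0;m[400:]=0;m[:,560:]=0
cn=max(cv2.findContours(cv2.morphologyEx(m,cv2.MORPH_CLOSE,np.ones((9,9))),0,2)[0],key=cv2.contourArea)
R=cv2.minAreaRect(cn);print('drain',R)
q=[onz('top',x,.014)[:2] for x in cv2.boxPoints(R)];print(np.round(q,4),np.mean(q,0).round(4))
C=cv2.HoughCircles(cv2.resize(g[220:310,90:190],None,fx=4,fy=4,interpolation=2),cv2.HOUGH_GRADIENT,1,200,param1=80,param2=20,minRadius=90,maxRadius=130)
c=C[0,0];p=(90+(c[0]-1.5)/4,220+(c[1]-1.5)/4);print('pan',p,c[2]/4,onz('top',p,.055).round(4))
m=cv2.inRange(g,100,255);m[:,190:]=0;m[:220]=0;m[355:]=0
cn=max(cv2.findContours(m,0,2)[0],key=cv2.contourArea);R=cv2.minAreaRect(cn);q=[onz('top',x,.044)[:2] for x in cv2.boxPoints(R)];print('bal',R,np.round(q,4))
E
```

```text
c1 [268.1 219.9] [41.  41.5] [0.6324 0.0765 0.004 ]
c2 [299.6 256. ] [41.2 41.8] [0.5683 0.0186 0.004 ]
c3 [346.9 248.3] [41.2 41.7] [ 0.5834 -0.0662  0.004 ]
dish [315.8 210.3] (34.7902946472168, 36.93291091918945) [ 0.6476 -0.0087  0.034 ] (array([ 0.64782532, -0.00849906,  0.03210837]), np.float64(0.000503563527629402))
d 0.0866
d 0.0839
d 0.0862
flask [0.6315 0.0756 0.124 ] [0.6316 0.0753 0.1236] 0.0005
burner [0.5686 0.0187 0.109 ] [0.5685 0.0185 0.11  ] 0.0004
bottle [ 0.5833 -0.0652  0.122 ] [ 0.5833 -0.0658  0.1223] 0.0013
drain ((473.1295166015625, 298.1053161621094), (159.79283142089844, 80.98442840576172), 88.87670135498047)
[[ 0.6378 -0.2161]
 [ 0.6431 -0.3624]
 [ 0.3602 -0.3648]
 [ 0.3559 -0.2215]] [ 0.4993 -0.2912]Traceback (most recent call last):
  File "<stdin>", line 21, in <module>
TypeError: 'NoneType' object is not subscriptable
```

```bash
python3 - <<'E'
from h import *
for n in ['top','scene']:
    W=world(n,np.load(n+'_d.npy'));
    def med(x,y,s): m=(abs(W[:,:,0]-x)<s)&(abs(W[:,:,1]-y)<s);return np.nanmedian(W[m][:,2]).round(4),m.sum()
    print(n,'counter',med(.5,-.12,.03),'drain',med(.5,-.291,.04),'pan',med(.557,.306,.015),'dish',med(.648,-.009,.015))
    z=cv2.GaussianBlur(np.nan_to_num(W[:,:,2]).astype(np.float32),(7,7),0)
    off=med(.5,-.12,.03)[0]
    m=((z>.0495+off*0)&(abs(W[:,:,0]-.56)<.07)&(abs(W[:,:,1]-.3)<.08)).astype(np.uint8)
    k,l,st,ce=cv2.connectedComponentsWithStats(m);i=1+np.argmax(st[1:,4]);e=cv2.fitEllipse(cv2.convexHull(cv2.findNonZero((l==i).astype(np.uint8))))
    print(e,onz(n,e[0],.055).round(4))
a=cv2.imread('pics/top0.png');g=a[222:305,92:185].astype(int)
c=cv2.resize(a[220:355,85:195],None,fx=4,fy=4,interpolation=2);b=cv2.imread('pics/scene0.png')
c2=cv2.resize(b[190:280,410:520],None,fx=4,fy=4,interpolation=2);
o=np.zeros((540,900,3),np.uint8);o[:,:440]=c;o[:360,450:890]=c2;cv2.imwrite('pics/bal.png',o)
E
```

```text
top counter (np.float64(0.0008), np.int64(1103)) drain (np.float64(0.0087), np.int64(1999)) pan (np.float64(0.0559), np.int64(326)) dish (np.float64(0.0348), np.int64(288))
((132.23553466796875, 264.08673095703125), (56.988548278808594, 58.50121307373047), 54.5154914855957) [0.5489 0.2986 0.055 ]
scene counter (np.float64(-0.0021), np.int64(819)) drain (np.float64(0.0075), np.int64(1541)) pan (np.float64(0.055), np.int64(175)) dish (np.float64(0.0346), np.int64(170))
((473.3138122558594, 232.20811462402344), (28.895606994628906, 51.6963996887207), 98.62265014648438) [0.5524 0.2953 0.055 ]
```

```bash
python3 -c "
import cv2;a=cv2.imread('pics/bal.png');cv2.imwrite('pics/bal2.png',cv2.resize(a,(800,480)))"
```

```text
(no output)
```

View pics/bal2.png

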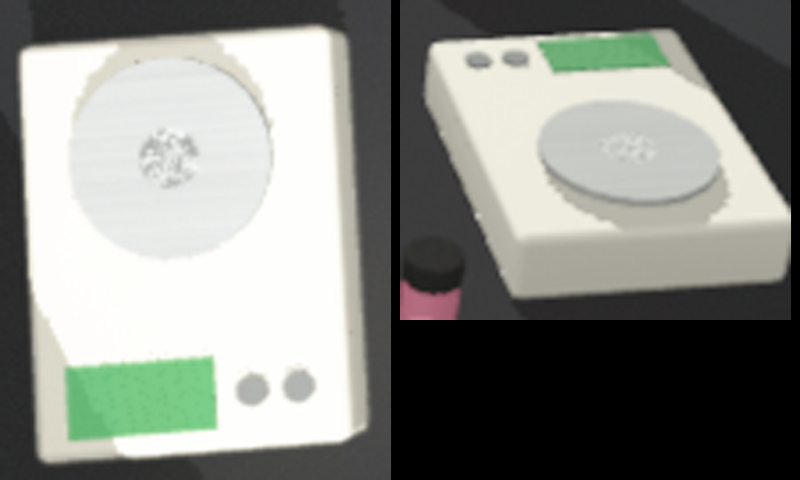

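The pan centre is at top (132.7,264) and scene (474,232), which both give about (0.550, 0.2975). The surface heights match the text.

```bash
cat > plan.py <<'E'
import numpy as np
from scipy.spatial.transform import Rotation as Ro
from cell import r
def plan(P,step=.06,start=None):
    s=r.state();R=Ro.from_quat(s['ee_rot']);p=np.array(s['tcp_pos'] if start is None else start)
    print('t',round(s['time_s'],2),'at',np.round(p,4),'rpy',np.round((Ro.from_quat([.2088,.978,0,0]).inv()*R).as_rotvec(),4))
    for q in P:
        st=q[3] if len(q)>3 else step;q=np.array(q[:3],float);d=R.inv().apply(q-p);n=max(1,int(np.ceil(np.linalg.norm(d)/st-1e-6)))
        print(n,'x',np.round(d/n,4).tolist(),'->',q);p=q
E
python3 -c "
from plan import *
plan([(.5834,-.0655,.2),(.5834,-.0655,.085,.04)])"
```

```text
t 0.1 at [0.2549 0.57   0.2304] rpy [0.002  0.0004 0.0001]
12 x [-0.0466, -0.0371, 0.0026] -> [ 0.5834 -0.0655  0.2   ]
3 x [-0.0, 0.0001, 0.0383] -> [ 0.5834 -0.0655  0.085 ]
```

Call:
send_rows:
  slide:
    - [-0.0466,-0.0371,0.0026]
    - [-0.0466,-0.0371,0.0026]
    - [-0.0466,-0.0371,0.0026]
    - [-0.0466,-0.0371,0.0026]
    - [-0.0466,-0.0371,0.0026]
    - [-0.0466,-0.0371,0.0026]
    - [-0.0466,-0.0371,0.0026]
    - [-0.0466,-0.0371,0.0026]
    - [-0.0466,-0.0371,0.0026]
    - [-0.0466,-0.0371,0.0026]
  rot:
    - [0,0,0]
    - [0,0,0]
    - [0,0,0]
    - [0,0,0]
    - [0,0,0]
    - [0,0,0]
    - [0,0,0]
    - [0,0,0]
    - [0,0,0]
    - [0,0,0]
  hand: [-1,-1,-1,-1,-1,-1,-1,-1,-1,-1]
  squeeze: 40

```text
time_s: 1.35
tcp_pos: [0.5295, 0.0396, 0.205]
ee_rot: [0.209, 0.978, 0.0, -0.0]
wrist_force: [0.3, -0.3, 0.3]
finger_gap: 1.001
grasp_force: 0.0
```

Call:
send_rows:
  slide:
    - [-0.0466,-0.0371,0.0026]
    - [-0.0466,-0.0371,0.0026]
    - [0,0,0]
    - [0,0,0]
  rot:
    - [0,0,0]
    - [0,0,0]
    - [0,0,0]
    - [0,0,0]
  hand: [-1,-1,-1,-1]

```text
time_s: 1.85
tcp_pos: [0.5829, -0.0641, 0.1994]
ee_rot: [0.209, 0.978, 0.0, -0.001]
wrist_force: [-0.6, 1.3, 0.4]
finger_gap: 1.0
grasp_force: 0.0
```

```bash
python3 - <<'E'
from plan import *
import cv2
plan([(.5834,-.0655,.2),(.5834,-.0655,.085,.04)])
p,d=r.camera('wrist');cv2.imwrite('pics/w1.png',p[:,:,::-1])
i=r.camera_info('wrist');R=cv2.Rodrigues(np.array(i['rvec']))[0];t=np.array(i['tvec']);K=i['K'];print(K[0][0],K[0][2],K[1][2],-R.T@t)
for n,P in [('bottle',(.5834,-.0655,.122)),('burner',(.5685,.0186,.109)),('flask',(.6316,.0756,.124)),('dish',(.6477,-.0087,.034)),('c2',(.5685,.0186,.004))]:
    q=R@np.array(P)+t;th=np.arctan2(np.hypot(q[0],q[1]),q[2]);e=q[:2]/np.hypot(q[0],q[1])*th*K[0][0];print(n,(e+[K[0][2],K[1][2]]).round(1))
E
```

```text
t 1.85 at [ 0.5829 -0.0641  0.1994] rpy [-0.0001  0.0025  0.001 ]
1 x [-0.0011, -0.0011, -0.0006] -> [ 0.5834 -0.0655  0.2   ]
3 x [-0.0001, -0.0, 0.0383] -> [ 0.5834 -0.0655  0.085 ]
371.64829954431775 320.4530610111598 246.79123676790155 [ 0.51839283 -0.03350742  0.34191712]
bottle [316.5 259.5]
burner [426.4 181.9]
flask [534. 240.]
dish [405.3 266.2]
c2 [394.9 169.1]
```

View pics/w1.png

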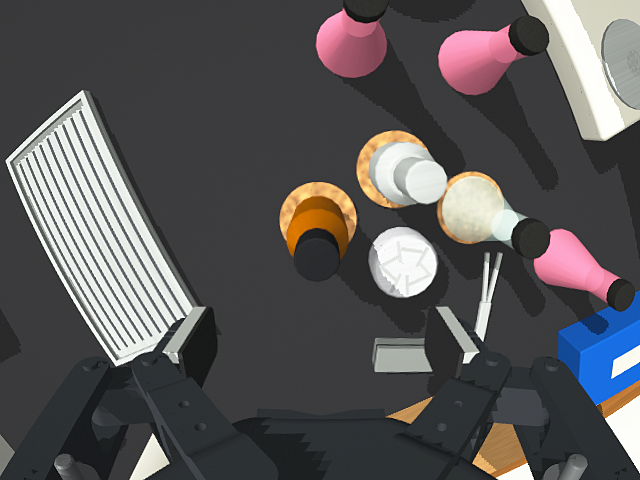

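The wrist view shows the bottle cap at (317,257), the burner cap at (427,181), the flask stopper at (531,238) and the pack at (404,263). All are within 1–2 mm of prediction, so I'll descend on the bottle.

Call:
send_rows:
  slide:
    - [0,0,0.03]
    - [0,0,0.03]
    - [0,0,0.03]
    - [0,0,0.0244]
    - [0,0,0]
    - [0,0,0]
  rot:
    - [0,0,0]
    - [0,0,0]
    - [0,0,0]
    - [0,0,0]
    - [0,0,0]
    - [0,0,0]
  hand: [-1,-1,-1,-1,-1,-1]

```text
time_s: 2.65
tcp_pos: [0.5841, -0.0635, 0.0867]
ee_rot: [0.208, 0.978, -0.0, 0.001]
wrist_force: [-0.2, -0.1, -0.3]
finger_gap: 1.002
grasp_force: 0.0
```

```bash
python3 - <<'E'
from plan import *
plan([(.5834,-.0655,.085)])
E
```

```text
t 2.65 at [ 0.5841 -0.0635  0.0867] rpy [-0.0002 -0.0011 -0.0013]
1 x [-0.0001, -0.0021, 0.0017] -> [ 0.5834 -0.0655  0.085 ]
```

Call:
send_rows:
  slide:
    - [0,-0.002,0.001]
    - [0,0,0]
    - [0,0,0]
    - [0,0,0]
    - [0,0,0]
    - [0,0,0]
    - [0,0,0]
    - [0,0,0]
  rot:
    - [0,0,0]
    - [0,0,0]
    - [0,0,0]
    - [0,0,0]
    - [0,0,0]
    - [0,0,0]
    - [0,0,0]
    - [0,0,0]
  hand: [-1,1,1,1,1,1,1,1]

```text
time_s: 3.65
tcp_pos: [0.5831, -0.0664, 0.085]
ee_rot: [0.209, 0.978, -0.0, 0.0]
wrist_force: [-1.6, -1.4, 3.9]
finger_gap: 0.338
grasp_force: 39.3
```

```bash
python3 - <<'E'
from plan import *
p=r.state()['tcp_pos'];print(r.state()['grasp_force'])
plan([(p[0],p[1],p[2]+.06,.03),(.415,-.291,p[2]+.06,.05),(.415,-.291,p[2]+.0045,.03)])
E
```

```text
39.33124798182689
t 3.65 at [ 0.5831 -0.0664  0.085 ] rpy [ 0.0002 -0.0005  0.    ]
2 x [-0.0, -0.0, -0.03] -> [ 0.58313784 -0.06636934  0.14499013]
6 x [0.0103, -0.0456, 0.0] -> [ 0.415      -0.291       0.14499013]
2 x [0.0, 0.0, 0.0277] -> [ 0.415      -0.291       0.08949013]
```

Call:
send_rows:
  slide:
    - [0,0,-0.03]
    - [0,0,-0.03]
    - [0.0103,-0.0456,0]
    - [0.0103,-0.0456,0]
    - [0.0103,-0.0456,0]
    - [0.0103,-0.0456,0]
    - [0.0103,-0.0456,0]
    - [0.0103,-0.0456,0]
    - [0,0,0]
    - [0,0,0]
  rot:
    - [0,0,0]
    - [0,0,0]
    - [0,0,0]
    - [0,0,0]
    - [0,0,0]
    - [0,0,0]
    - [0,0,0]
    - [0,0,0]
    - [0,0,0]
    - [0,0,0]
  hand: [1,1,1,1,1,1,1,1,1,1]

```text
time_s: 4.9
tcp_pos: [0.4146, -0.2899, 0.1442]
ee_rot: [0.209, 0.978, 0.001, -0.0]
wrist_force: [0.4, -0.2, -0.7]
finger_gap: 0.343
grasp_force: 40.1
```

Call:
send_rows:
  slide:
    - [0,0,0.025]
    - [0,0,0.024]
    - [0,0,0]
    - [0,0,0]
  rot:
    - [0,0,0]
    - [0,0,0]
    - [0,0,0]
    - [0,0,0]
  hand: [1,1,1,1]

```text
time_s: 5.4
tcp_pos: [0.4156, -0.29, 0.0961]
ee_rot: [0.208, 0.978, -0.0, 0.0]
wrist_force: [0.4, -0.7, -0.8]
finger_gap: 0.34
grasp_force: 40.1
```

Call:
send_rows:
  slide:
    - [0,0,0.004]
    - [0,0,0.0025]
    - [0,0,0]
    - [0,0,0]
  rot:
    - [0,0,0]
    - [0,0,0]
    - [0,0,0]
    - [0,0,0]
  hand: [1,1,1,1]

```text
time_s: 5.9
tcp_pos: [0.4149, -0.2908, 0.0893]
ee_rot: [0.209, 0.978, -0.0, 0.0]
wrist_force: [0.9, -0.7, -1.8]
finger_gap: 0.344
grasp_force: 40.1
```

```bash
python3 - <<'E'
from plan import *
import cv2
s=r.state();print(s['tcp_pos'],s['wrist_force'])
p,d=r.camera('scene');cv2.imwrite('pics/s1.png',cv2.resize(p[:,:,::-1][150:330,80:400],None,fx=2.5,fy=2.5))
E
```

```text
[ 0.41485545 -0.29077281  0.08934476] [ 0.86716824 -0.698978   -1.75554952]
```

View pics/s1.png

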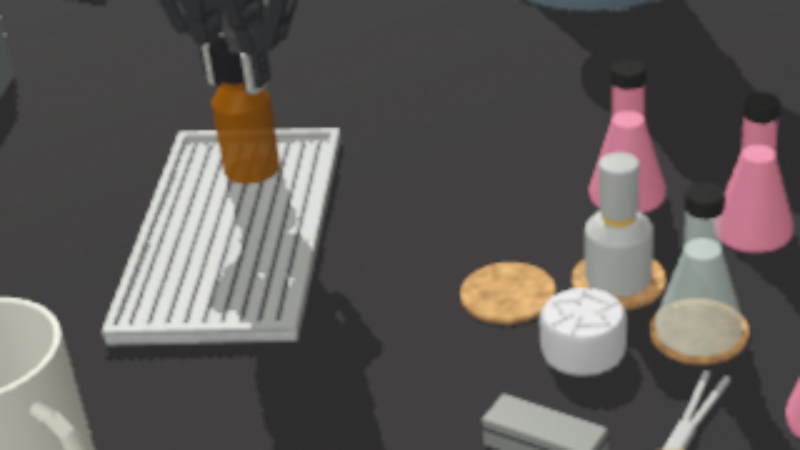

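The bottle hangs just above the tray at (249,170) in the crop, and the pack has not moved. I'll lower slightly, release, rise and go to the burner.

Call:
send_rows:
  slide:
    - [0,0,0.001]
    - [0,0,0]
    - [0,0,0]
    - [0,0,0]
    - [0,0,0]
    - [0,0,-0.03]
    - [0,0,-0.05]
    - [0,0,-0.04]
    - [0,0,0]
  rot:
    - [0,0,0]
    - [0,0,0]
    - [0,0,0]
    - [0,0,0]
    - [0,0,0]
    - [0,0,0]
    - [0,0,0]
    - [0,0,0]
    - [0,0,0]
  hand: [1,1,-0.6,-0.6,-0.6,-0.6,-0.6,-0.6,-1]

```text
time_s: 7.08
tcp_pos: [0.4164, -0.2922, 0.2113]
ee_rot: [0.209, 0.978, -0.002, 0.003]
wrist_force: [1.0, -0.1, 0.8]
finger_gap: 0.983
grasp_force: 0.0
```

```bash
python3 - <<'E'
from plan import *
plan([(.5686,.0186,.2,.06),(.5686,.0186,.067,.04)])
E
```

```text
t 7.08 at [ 0.4164 -0.2922  0.2113] rpy [ 0.0031 -0.0071 -0.    ]
6 x [-0.002, 0.0577, 0.0017] -> [0.5686 0.0186 0.2   ]
4 x [0.0002, 0.0001, 0.0332] -> [0.5686 0.0186 0.067 ]
```

Call:
send_rows:
  slide:
    - [-0.002,0.0577,0]
    - [-0.002,0.0577,0]
    - [-0.002,0.0577,0]
    - [-0.002,0.0577,0]
    - [-0.002,0.0577,0]
    - [-0.002,0.0577,0]
    - [0,0,0.03]
    - [0,0,0.035]
    - [0,0,0]
    - [0,0,0]
  rot:
    - [0,0,0]
    - [0,0,0]
    - [0,0,0]
    - [0,0,0]
    - [0,0,0]
    - [0,0,0]
    - [0,0,0]
    - [0,0,0]
    - [0,0,0]
    - [0,0,0]
  hand: [-1,-1,-1,-1,-1,-1,-1,-1,-1,-1]

```text
time_s: 8.32
tcp_pos: [0.5674, 0.0202, 0.1433]
ee_rot: [0.209, 0.978, 0.0, -0.0]
wrist_force: [-0.5, -0.7, 0.9]
finger_gap: 1.001
grasp_force: 0.0
```

```bash
python3 - <<'E'
from plan import *
plan([(.5686,.0186,.067,.04)])
E
```

```text
t 8.32 at [0.5674 0.0202 0.1433] rpy [0.     0.0002 0.0005]
2 x [-0.0009, -0.0005, 0.0381] -> [0.5686 0.0186 0.067 ]
```

Call:
send_rows:
  slide:
    - [-0.0009,-0.0005,0.026]
    - [-0.0009,-0.0005,0.026]
    - [0,0,0.024]
    - [0,0,0]
    - [0,0,0]
  rot:
    - [0,0,0]
    - [0,0,0]
    - [0,0,0]
    - [0,0,0]
    - [0,0,0]
  hand: [-1,-1,-1,-1,-1]

```text
time_s: 8.95
tcp_pos: [0.5697, 0.0184, 0.0687]
ee_rot: [0.209, 0.978, 0.0, 0.001]
wrist_force: [-0.4, -0.3, -0.6]
finger_gap: 0.998
grasp_force: 0.0
```

```bash
python3 - <<'E'
from plan import *
plan([(.5686,.0186,.067,.04)])
for i in range(3): r.camera('top'); print(r.state()['tcp_pos'])
E
```

```text
t 8.95 at [0.5697 0.0184 0.0687] rpy [-0.0008 -0.0028  0.0005]
1 x [0.001, -0.0003, 0.0017] -> [0.5686 0.0186 0.067 ]
[0.56976302 0.01844839 0.06886522]
[0.56961841 0.01856963 0.06880511]
[0.56947288 0.01861305 0.06866608]
```

Call:
send_rows:
  slide:
    - [0.001,0,0.001]
    - [0,0,0]
    - [0,0,0]
    - [0,0,0]
    - [0,0,0]
    - [0,0,0]
    - [0,0,0]
    - [0,0,0]
  rot:
    - [0,0,0]
    - [0,0,0]
    - [0,0,0]
    - [0,0,0]
    - [0,0,0]
    - [0,0,0]
    - [0,0,0]
    - [0,0,0]
  hand: [-1,1,1,1,1,1,1,1]

```text
time_s: 10.1
tcp_pos: [0.5675, 0.0192, 0.0662]
ee_rot: [0.209, 0.978, -0.0, 0.0]
wrist_force: [-0.5, -0.3, 0.2]
finger_gap: 0.34
grasp_force: 39.3
```

```bash
python3 - <<'E'
from plan import *
p=r.state()['tcp_pos']
plan([(p[0],p[1],p[2]+.06,.03),(.5,-.291,p[2]+.06,.05),(.5,-.291,p[2]+.0045,.03)])
E
```

```text
t 10.1 at [0.5675 0.0192 0.0662] rpy [ 0.     -0.      0.0001]
2 x [-0.0, -0.0, -0.03] -> [0.56752884 0.01922434 0.12622321]
7 x [-0.0093, -0.0444, 0.0] -> [ 0.5        -0.291       0.12622321]
2 x [0.0, 0.0, 0.0277] -> [ 0.5        -0.291       0.07072321]
```

Call:
send_rows:
  slide:
    - [0,0,-0.03]
    - [0,0,-0.03]
    - [-0.0093,-0.0444,0]
    - [-0.0093,-0.0444,0]
    - [-0.0093,-0.0444,0]
    - [-0.0093,-0.0444,0]
    - [-0.0093,-0.0444,0]
    - [-0.0093,-0.0444,0]
    - [-0.0093,-0.0444,0]
    - [0,0,0]
  rot:
    - [0,0,0]
    - [0,0,0]
    - [0,0,0]
    - [0,0,0]
    - [0,0,0]
    - [0,0,0]
    - [0,0,0]
    - [0,0,0]
    - [0,0,0]
    - [0,0,0]
  hand: [1,1,1,1,1,1,1,1,1,1]

```text
time_s: 11.35
tcp_pos: [0.4996, -0.2948, 0.126]
ee_rot: [0.211, 0.977, -0.001, 0.001]
wrist_force: [0.0, 0.3, -1.7]
finger_gap: 0.342
grasp_force: 40.1
```

Call:
send_rows:
  slide:
    - [0,0,0.025]
    - [0,0,0.02]
    - [0,0,0.005]
    - [0,0,0.002]
    - [0,0,0]
    - [0,0,0]
  rot:
    - [0,0,0]
    - [0,0,0]
    - [0,0,0]
    - [0,0,0]
    - [0,0,0]
    - [0,0,0]
  hand: [1,1,1,1,1,1]

```text
time_s: 12.1
tcp_pos: [0.5004, -0.2913, 0.0749]
ee_rot: [0.209, 0.978, -0.0, 0.001]
wrist_force: [0.2, -0.7, -1.9]
finger_gap: 0.342
grasp_force: 40.2
```

Needs 4–5 mm more, then release.

Call:
send_rows:
  slide:
    - [0,0,0.003]
    - [0,0,0.0015]
    - [0,0,0]
    - [0,0,0]
    - [0,0,0]
    - [0,0,0]
    - [0,0,0]
    - [0,0,-0.03]
    - [0,0,-0.05]
    - [0,0,-0.055]
  rot:
    - [0,0,0]
    - [0,0,0]
    - [0,0,0]
    - [0,0,0]
    - [0,0,0]
    - [0,0,0]
    - [0,0,0]
    - [0,0,0]
    - [0,0,0]
    - [0,0,0]
  hand: [1,1,1,1,-0.6,-0.6,-0.6,-0.6,-0.6,-0.6]

```text
time_s: 13.35
tcp_pos: [0.4995, -0.2907, 0.2053]
ee_rot: [0.209, 0.978, 0.001, -0.001]
wrist_force: [1.1, -0.8, -0.3]
finger_gap: 0.804
grasp_force: 0.0
```

```bash
python3 - <<'E'
from plan import *
plan([(.6318,.0757,.2,.06),(.6318,.0757,.071,.04)])
E
```

```text
t 13.35 at [ 0.4995 -0.2907  0.2053] rpy [-0.0007  0.0021  0.0002]
7 x [0.0041, 0.0555, 0.0008] -> [0.6318 0.0757 0.2   ]
4 x [-0.0001, -0.0, 0.0322] -> [0.6318 0.0757 0.071 ]
```

Call:
send_rows:
  slide:
    - [0.0041,0.0555,0]
    - [0.0041,0.0555,0]
    - [0.0041,0.0555,0]
    - [0.0041,0.0555,0]
    - [0.0041,0.0555,0]
    - [0.0041,0.0555,0]
    - [0.0041,0.0555,0]
    - [0,0,0.058]
    - [0,0,0]
    - [0,0,0]
  rot:
    - [0,0,0]
    - [0,0,0]
    - [0,0,0]
    - [0,0,0]
    - [0,0,0]
    - [0,0,0]
    - [0,0,0]
    - [0,0,0]
    - [0,0,0]
    - [0,0,0]
  hand: [-1,-1,-1,-1,-1,-1,-1,-1,-1,-1]

```text
time_s: 14.6
tcp_pos: [0.6329, 0.0747, 0.1475]
ee_rot: [0.209, 0.978, -0.0, 0.0]
wrist_force: [0.4, -0.3, 0.2]
finger_gap: 0.997
grasp_force: 0.0
```

```bash
python3 - <<'E'
from plan import *
plan([(.6318,.0757,.071,.04)])
E
```

```text
t 14.6 at [0.6329 0.0747 0.1475] rpy [-0.0001 -0.0006  0.0008]
2 x [0.0007, 0.0002, 0.0383] -> [0.6318 0.0757 0.071 ]
```

Call:
send_rows:
  slide:
    - [0.0007,0,0.026]
    - [0.0007,0,0.026]
    - [0,0,0.024]
    - [0,0,0]
    - [0,0,0]
  rot:
    - [0,0,0]
    - [0,0,0]
    - [0,0,0]
    - [0,0,0]
    - [0,0,0]
  hand: [-1,-1,-1,-1,-1]

```text
time_s: 15.22
tcp_pos: [0.6329, 0.0752, 0.073]
ee_rot: [0.209, 0.978, 0.0, 0.002]
wrist_force: [0.4, -0.1, 0.2]
finger_gap: 1.001
grasp_force: 0.0
```

```bash
python3 - <<'E'
from plan import *
plan([(.6318,.0757,.071,.04)])
E
```

```text
t 15.22 at [0.6329 0.0752 0.073 ] rpy [-0.0014 -0.0037  0.0011]
1 x [0.0012, 0.0, 0.002] -> [0.6318 0.0757 0.071 ]
```

Call:
send_rows:
  slide:
    - [0.0005,0,0.001]
    - [0,0,0]
    - [0,0,0]
    - [0,0,0]
    - [0,0,0]
    - [0,0,0]
    - [0,0,0]
    - [0,0,0]
  rot:
    - [0,0,0]
    - [0,0,0]
    - [0,0,0]
    - [0,0,0]
    - [0,0,0]
    - [0,0,0]
    - [0,0,0]
    - [0,0,0]
  hand: [-1,1,1,1,1,1,1,1]

```text
time_s: 16.23
tcp_pos: [0.6308, 0.0761, 0.07]
ee_rot: [0.209, 0.978, -0.0, 0.0]
wrist_force: [-1.2, -0.3, 4.2]
finger_gap: 0.299
grasp_force: 38.4
```

```bash
python3 - <<'E'
from plan import *
p=r.state()['tcp_pos']
plan([(p[0],p[1],p[2]+.07,.035),(.585,-.291,p[2]+.07,.055),(.585,-.291,p[2]+.0045,.03)])
E
```

```text
t 16.23 at [0.6308 0.0761 0.07  ] rpy [ 0.     -0.0001  0.    ]
2 x [-0.0, -0.0, -0.035] -> [0.63075824 0.0760557  0.13996487]
7 x [-0.0154, -0.0505, 0.0] -> [ 0.585      -0.291       0.13996487]
3 x [0.0, 0.0, 0.0218] -> [ 0.585      -0.291       0.07446487]
```

Call:
send_rows:
  slide:
    - [0,0,-0.035]
    - [0,0,-0.035]
    - [-0.0154,-0.0505,0]
    - [-0.0154,-0.0505,0]
    - [-0.0154,-0.0505,0]
    - [-0.0154,-0.0505,0]
    - [-0.0154,-0.0505,0]
    - [-0.0154,-0.0505,0]
    - [-0.0154,-0.0505,0]
    - [0,0,0]
  rot:
    - [0,0,0]
    - [0,0,0]
    - [0,0,0]
    - [0,0,0]
    - [0,0,0]
    - [0,0,0]
    - [0,0,0]
    - [0,0,0]
    - [0,0,0]
    - [0,0,0]
  hand: [1,1,1,1,1,1,1,1,1,1]

```text
time_s: 17.48
tcp_pos: [0.5842, -0.2954, 0.1389]
ee_rot: [0.212, 0.977, -0.001, 0.001]
wrist_force: [0.3, 0.8, -1.9]
finger_gap: 0.299
grasp_force: 38.3
```

Call:
send_rows:
  slide:
    - [0,0,0.025]
    - [0,0,0.025]
    - [0,0,0.01]
    - [0,0,0.002]
    - [0,0,0]
    - [0,0,0]
  rot:
    - [0,0,0]
    - [0,0,0]
    - [0,0,0]
    - [0,0,0]
    - [0,0,0]
    - [0,0,0]
  hand: [1,1,1,1,1,1]

```text
time_s: 18.23
tcp_pos: [0.5854, -0.2909, 0.0787]
ee_rot: [0.209, 0.978, -0.0, 0.001]
wrist_force: [-0.3, -0.5, -1.6]
finger_gap: 0.296
grasp_force: 38.3
```

Call:
send_rows:
  slide:
    - [0,0,0.003]
    - [0,0,0.0015]
    - [0,0,0]
    - [0,0,0]
    - [0,0,0]
    - [0,0,0]
    - [0,0,0]
    - [0,0,-0.03]
    - [0,0,-0.05]
    - [0,0,-0.055]
  rot:
    - [0,0,0]
    - [0,0,0]
    - [0,0,0]
    - [0,0,0]
    - [0,0,0]
    - [0,0,0]
    - [0,0,0]
    - [0,0,0]
    - [0,0,0]
    - [0,0,0]
  hand: [1,1,1,1,-0.6,-0.6,-0.6,-0.6,-0.6,-0.6]

```text
time_s: 19.48
tcp_pos: [0.5842, -0.2903, 0.2085]
ee_rot: [0.209, 0.978, 0.0, -0.001]
wrist_force: [1.7, -0.6, 0.7]
finger_gap: 0.801
grasp_force: 0.0
```

```bash
python3 - <<'E'
from plan import *
import cv2
plan([(.6478,-.0087,.2,.06),(.6478,-.0087,.05,.04)])
p,d=r.camera('scene');cv2.imwrite('pics/s2.png',p[:,:,::-1])
E
```

```text
t 19.48 at [ 0.5842 -0.2903  0.2085] rpy [-0.0005  0.0022  0.0002]
5 x [0.0114, 0.0566, 0.0018] -> [ 0.6478 -0.0087  0.2   ]
4 x [-0.0001, -0.0, 0.0375] -> [ 0.6478 -0.0087  0.05  ]
```

View pics/s2.png

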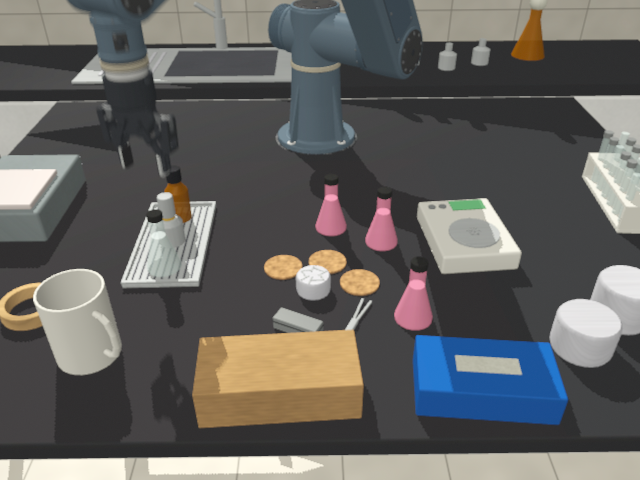

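All three stand on the tray at (175,200), (170,228) and (157,255). The pack is unmoved at (313,282), so I'll go to it.

Call:
send_rows:
  slide:
    - [0.0114,0.0566,0]
    - [0.0114,0.0566,0]
    - [0.0114,0.0566,0]
    - [0.0114,0.0566,0]
    - [0.0114,0.0566,0]
    - [0,0,0.05]
    - [0,0,0.05]
    - [0,0,0.04]
    - [0,0,0]
    - [0,0,0]
  rot:
    - [0,0,0]
    - [0,0,0]
    - [0,0,0]
    - [0,0,0]
    - [0,0,0]
    - [0,0,0]
    - [0,0,0]
    - [0,0,0]
    - [0,0,0]
    - [0,0,0]
  hand: [-1,-1,-1,-1,-1,-1,-1,-1,-1,-1]

```text
time_s: 20.78
tcp_pos: [0.6495, -0.0093, 0.0694]
ee_rot: [0.209, 0.978, 0.0, 0.001]
wrist_force: [0.9, -0.6, 0.7]
finger_gap: 1.0
grasp_force: 0.0
```

```bash
python3 - <<'E'
from plan import *
import cv2
plan([(.6478,-.0087,.003,.03)])
p,d=r.camera('wrist');cv2.imwrite('pics/w2.png',p[:,:,::-1])
E
```

```text
t 20.77 at [ 0.6495 -0.0093  0.0694] rpy [-0.0005 -0.0022  0.0002]
3 x [0.0006, -0.0001, 0.0221] -> [ 0.6478 -0.0087  0.003 ]
```

View pics/w2.png

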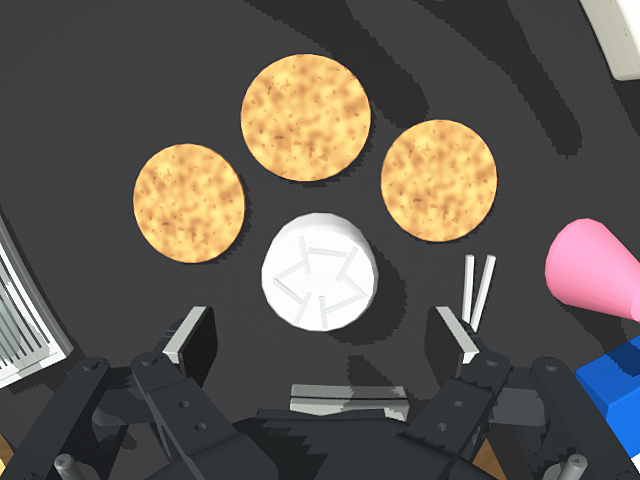

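The pack, centred at (320,272), sits symmetrically between the pads at columns 205 and 437, clear of the grey block at (348,400).

Call:
send_rows:
  slide:
    - [0.0006,0,0.025]
    - [0.0006,0,0.02]
    - [0.0004,0,0.013]
    - [0,0,0.006]
    - [0,0,0]
    - [0,0,0]
  rot:
    - [0,0,0]
    - [0,0,0]
    - [0,0,0]
    - [0,0,0]
    - [0,0,0]
    - [0,0,0]
  hand: [-1,-1,-1,-1,-1,-1]

```text
time_s: 21.58
tcp_pos: [0.6474, -0.0085, 0.0047]
ee_rot: [0.209, 0.978, 0.0, 0.001]
wrist_force: [0.8, 0.6, -0.3]
finger_gap: 0.998
grasp_force: 0.0
```

Call:
send_rows:
  slide:
    - [0,0,0.002]
    - [0,0,0]
    - [0,0,0]
    - [0,0,0]
    - [0,0,0]
    - [0,0,0]
  rot:
    - [0,0,0]
    - [0,0,0]
    - [0,0,0]
    - [0,0,0]
    - [0,0,0]
    - [0,0,0]
  hand: [-1,1,1,1,1,1]
  squeeze: 30

```text
time_s: 22.32
tcp_pos: [0.6471, -0.0084, 0.0027]
ee_rot: [0.209, 0.978, 0.0, 0.0]
wrist_force: [-1.0, -0.3, 4.8]
finger_gap: 0.715
grasp_force: 33.1
```

```bash
python3 - <<'E'
from plan import *
p=r.state()['tcp_pos']
plan([(p[0],p[1],p[2]+.12,.03),(.55,.2975,p[2]+.12,.055),(.55,.2975,p[2]+.0563,.03)])
E
```

```text
t 22.32 at [ 0.6471 -0.0084  0.0027] rpy [-0.0002 -0.0006  0.0002]
4 x [-0.0, 0.0, -0.03] -> [ 0.64713843 -0.00842332  0.12267801]
6 x [0.0356, 0.0399, -0.0] -> [0.55       0.2975     0.12267801]
3 x [0.0, -0.0, 0.0212] -> [0.55       0.2975     0.05897801]
```

Call:
send_rows:
  slide:
    - [0,0,-0.03]
    - [0,0,-0.03]
    - [0,0,-0.03]
    - [0,0,-0.03]
    - [0.0356,0.0399,0]
    - [0.0356,0.0399,0]
    - [0.0356,0.0399,0]
    - [0.0356,0.0399,0]
    - [0.0356,0.0399,0]
    - [0.0356,0.0399,0]
  rot:
    - [0,0,0]
    - [0,0,0]
    - [0,0,0]
    - [0,0,0]
    - [0,0,0]
    - [0,0,0]
    - [0,0,0]
    - [0,0,0]
    - [0,0,0]
    - [0,0,0]
  hand: [1,1,1,1,1,1,1,1,1,1]

```text
time_s: 23.58
tcp_pos: [0.5486, 0.2988, 0.1214]
ee_rot: [0.209, 0.978, -0.0, -0.001]
wrist_force: [1.3, 0.1, -0.5]
finger_gap: 0.711
grasp_force: 33.2
```

Call:
send_rows:
  slide:
    - [0,0,0]
    - [0,0,0.025]
    - [0,0,0.02]
    - [0,0,0.01]
    - [0,0,0]
    - [0,0,0]
  rot:
    - [0,0,0]
    - [0,0,0]
    - [0,0,0]
    - [0,0,0]
    - [0,0,0]
    - [0,0,0]
  hand: [1,1,1,1,1,1]

```text
time_s: 24.32
tcp_pos: [0.5504, 0.2972, 0.0678]
ee_rot: [0.209, 0.978, 0.0, 0.001]
wrist_force: [-0.7, 0.6, -0.8]
finger_gap: 0.713
grasp_force: 33.2
```

```bash
python3 - <<'E'
from plan import *
import cv2
plan([(.55,.2975,.059,.03)])
p,d=r.camera('wrist');cv2.imwrite('pics/w3.png',p[:,:,::-1])
E
```

```text
t 24.32 at [0.5504 0.2972 0.0678] rpy [-0.0008 -0.001   0.0006]
1 x [0.0005, 0.0001, 0.0088] -> [0.55   0.2975 0.059 ]
```

View pics/w3.png

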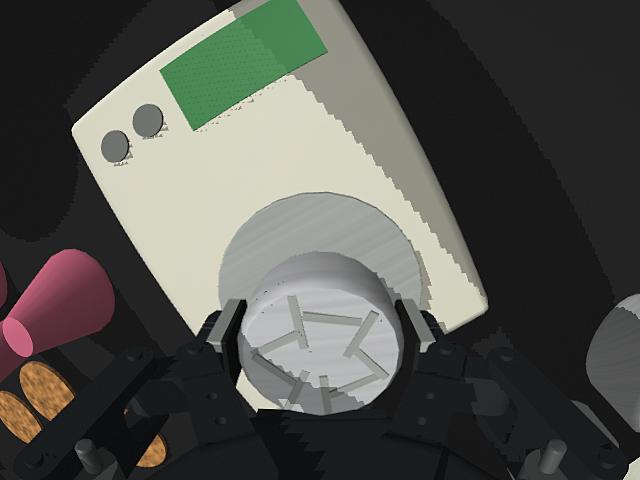

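The pan spans columns 219–421 and the pack 240–400, so the pack is centred over the pan. I'll lower it now.

Call:
send_rows:
  slide:
    - [0,0,0.005]
    - [0,0,0.003]
    - [0,0,0]
    - [0,0,0]
  rot:
    - [0,0,0]
    - [0,0,0]
    - [0,0,0]
    - [0,0,0]
  hand: [1,1,1,1]

```text
time_s: 24.88
tcp_pos: [0.5497, 0.2974, 0.0592]
ee_rot: [0.209, 0.978, -0.0, -0.0]
wrist_force: [0.3, 0.5, -0.8]
finger_gap: 0.709
grasp_force: 33.2
```

Call:
send_rows:
  slide:
    - [0,0,0.001]
    - [0,0,0]
    - [0,0,0]
    - [0,0,0]
    - [0,0,0]
    - [0,0,0]
    - [0,0,-0.02]
    - [0,0,-0.04]
    - [0,0,-0.06]
    - [0,0,-0.03]
  rot:
    - [0,0,0]
    - [0,0,0]
    - [0,0,0]
    - [0,0,0]
    - [0,0,0]
    - [0,0,0]
    - [0,0,0]
    - [0,0,0]
    - [0,0,0]
    - [0,0,0]
  hand: [1,1,-1,-1,-1,-1,-1,-1,-1,-1]
  squeeze: 40

```text
time_s: 26.12
tcp_pos: [0.5511, 0.2979, 0.2118]
ee_rot: [0.209, 0.978, 0.001, 0.002]
wrist_force: [0.6, 0.3, -0.5]
finger_gap: 0.999
grasp_force: 0.0
```

```bash
python3 - <<'E'
from plan import *
from h import *
plan([(.585,-.291,.205,.06)])
# pack and three objects now, from the top view
p,d=r.camera('top');a=p[:,:,::-1].copy();cv2.imwrite('pics/top2.png',a);W=world('top',d);z=np.nan_to_num(W[:,:,2])
for nm,(x,y),lo,h in [('flask',(.585,-.291),.1,.128),('burner',(.5,-.291),.09,.113),('bottle',(.415,-.291),.1,.126),('pack',(.55,.2975),.075,.089)]:
    m=((z>lo)&(z<.15)&(np.hypot(W[:,:,0]-x,W[:,:,1]-y)<.05)).astype(np.uint8)
    if m.sum()<30: print(nm,'hidden');continue
    c=cv2.minEnclosingCircle(cv2.findNonZero(m));M=cv2.moments(m,True);print(nm,m.sum(),onz('top',(M['m10']/M['m00'],M['m01']/M['m00']),h).round(4),np.nanmedian(z[m>0]).round(4))
E
```

```text
t 26.12 at [0.5511 0.2979 0.2118] rpy [-0.0036 -0.0039  0.    ]
10 x [-0.0271, -0.0524, 0.0006] -> [ 0.585 -0.291  0.205]
flask 331 [ 0.5863 -0.2857  0.128 ] 0.1279
burner 356 [ 0.502  -0.2869  0.113 ] 0.1126
bottle 399 [ 0.4178 -0.2858  0.126 ] 0.1259
pack 1053 [0.5553 0.2924 0.089 ] 0.0897
```

Call:
send_rows:
  slide:
    - [-0.0271,-0.0524,0]
    - [-0.0271,-0.0524,0]
    - [-0.0271,-0.0524,0]
    - [-0.0271,-0.0524,0]
    - [-0.0271,-0.0524,0]
    - [-0.0271,-0.0524,0]
    - [-0.0271,-0.0524,0]
    - [-0.0271,-0.0524,0]
    - [-0.0271,-0.0524,0]
    - [-0.0271,-0.0524,0]
  rot:
    - [0,0,0]
    - [0,0,0]
    - [0,0,0]
    - [0,0,0]
    - [0,0,0]
    - [0,0,0]
    - [0,0,0]
    - [0,0,0]
    - [0,0,0]
    - [0,0,0]
  hand: [-1,-1,-1,-1,-1,-1,-1,-1,-1,-1]

```text
time_s: 27.42
tcp_pos: [0.5827, -0.2934, 0.2077]
ee_rot: [0.209, 0.978, 0.0, -0.0]
wrist_force: [0.3, -0.9, 0.2]
finger_gap: 0.999
grasp_force: 0.0
```

Call:
send_rows:
  slide:
    - [0,0,0.03]
    - [0,0,0.03]
    - [0,0,0]
    - [0,0,0]
  rot:
    - [0,0,0]
    - [0,0,0]
    - [0,0,0]
    - [0,0,0]
  hand: [-1,-1,-1,-1]

```text
time_s: 27.92
tcp_pos: [0.5835, -0.2918, 0.1489]
ee_rot: [0.209, 0.978, -0.0, 0.001]
wrist_force: [-0.0, -0.1, 0.1]
finger_gap: 1.001
grasp_force: 0.0
```

```bash
python3 - <<'E'
from plan import *
from h import *
plan([(.5848,-.291,.075,.03)])
p,d=r.camera('top');a=p[:,:,::-1].copy();b=r.camera('scene')[0][:,:,::-1]
o=np.zeros((520,800,3),np.uint8);o[:,:400]=cv2.resize(a[210:340,85:185],(400,520));o[:360,402:798]=cv2.resize(b[190:280,420:519],(396,360));cv2.imwrite('pics/pan.png',o)
E
```

```text
t 27.93 at [ 0.5835 -0.2918  0.1489] rpy [ 0.0003 -0.0012 -0.0002]
3 x [-0.0002, 0.0004, 0.0246] -> [ 0.5848 -0.291   0.075 ]
```

View pics/pan.png

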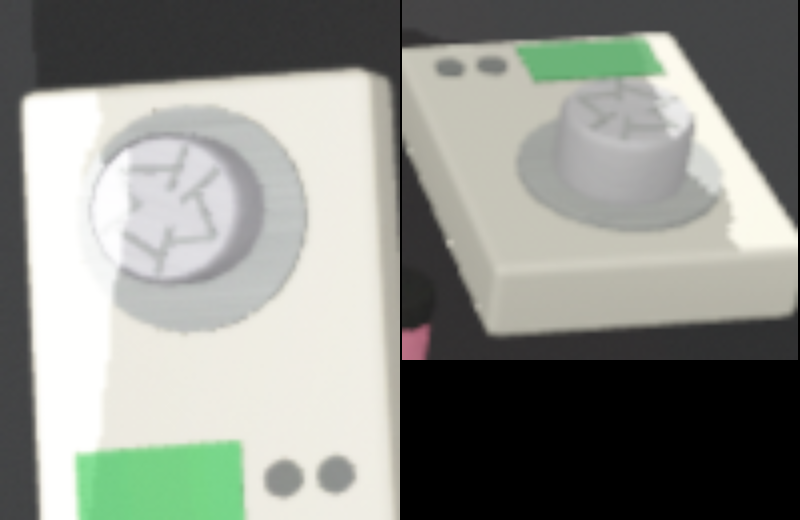

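The pack stands flat on the pan in both views, with its top centre at crop (165,208) and the pan centre at (191,218). The offset should just be the height parallax, and I'll check it numerically.

Call:
send_rows:
  slide:
    - [0,0.001,0.03]
    - [0,0,0.025]
    - [0,0,0.019]
    - [0,0,0]
    - [0,0,0]
  rot:
    - [0,0,0]
    - [0,0,0]
    - [0,0,0]
    - [0,0,0]
    - [0,0,0]
  hand: [-1,-1,-1,-1,-1]

```text
time_s: 28.65
tcp_pos: [0.5842, -0.2912, 0.0752]
ee_rot: [0.209, 0.978, -0.0, 0.001]
wrist_force: [-0.6, -0.0, 1.1]
finger_gap: 1.0
grasp_force: 0.0
```

```bash
python3 - <<'E'
from plan import *
from h import *
plan([(.5848,-.291,.0745,.03)])
print(onz('top',(85+165/4-.4,210+208/4-.4),.089),onz('top',(85+191/4-.4,210+218/4-.4),.055))
E
```

```text
t 28.65 at [ 0.5842 -0.2912  0.0752] rpy [ 0.0004 -0.002   0.    ]
1 x [-0.0005, 0.0004, 0.0007] -> [ 0.5848 -0.291   0.0745]
[0.55244107 0.29695005 0.089     ] [0.54885846 0.29841225 0.055     ]
```

The pack is within 3–4 mm of the pan centre, which is fine. Now I'll grip the flask.

Call:
send_rows:
  slide:
    - [0,0,0]
    - [0,0,0]
    - [0,0,0]
    - [0,0,0]
    - [0,0,0]
    - [0,0,0]
  rot:
    - [0,0,0]
    - [0,0,0]
    - [0,0,0]
    - [0,0,0]
    - [0,0,0]
    - [0,0,0]
  hand: [1,1,1,1,1,1]
  squeeze: 40

```text
time_s: 29.4
tcp_pos: [0.5838, -0.2905, 0.0747]
ee_rot: [0.209, 0.978, 0.0, 0.0]
wrist_force: [0.7, 1.6, 4.5]
finger_gap: 0.301
grasp_force: 39.5
```

```bash
python3 - <<'E'
from plan import *
p=r.state()['tcp_pos']
plan([(p[0],p[1],p[2]+.05,.03),(.6308,.0761,p[2]+.05,.055)])
E
```

```text
t 29.4 at [ 0.5838 -0.2905  0.0747] rpy [-0.0004 -0.0008  0.0002]
2 x [-0.0, 0.0, -0.025] -> [ 0.58381545 -0.29052839  0.12470122]
7 x [0.0153, 0.0505, 0.0] -> [0.6308     0.0761     0.12470122]
```

Call:
send_rows:
  slide:
    - [0,0,-0.025]
    - [0,0,-0.025]
    - [0.0153,0.0505,0]
    - [0.0153,0.0505,0]
    - [0.0153,0.0505,0]
    - [0.0153,0.0505,0]
    - [0.0153,0.0505,0]
    - [0.0153,0.0505,0]
    - [0.0153,0.0505,0]
    - [0,0,0]
  rot:
    - [0,0,0]
    - [0,0,0]
    - [0,0,0]
    - [0,0,0]
    - [0,0,0]
    - [0,0,0]
    - [0,0,0]
    - [0,0,0]
    - [0,0,0]
    - [0,0,0]
  hand: [1,1,1,1,1,1,1,1,1,1]

```text
time_s: 30.65
tcp_pos: [0.6293, 0.0794, 0.1233]
ee_rot: [0.206, 0.979, -0.0, -0.001]
wrist_force: [-0.1, -0.7, -0.5]
finger_gap: 0.297
grasp_force: 39.3
```

Call:
send_rows:
  slide:
    - [0,0,0.02]
    - [0,0,0.02]
    - [0,0,0.008]
    - [0,0,0]
    - [0,0,0]
    - [0,0,0]
  rot:
    - [0,0,0]
    - [0,0,0]
    - [0,0,0]
    - [0,0,0]
    - [0,0,0]
    - [0,0,0]
  hand: [1,1,1,1,1,1]

```text
time_s: 31.4
tcp_pos: [0.6307, 0.0755, 0.0771]
ee_rot: [0.209, 0.978, 0.0, 0.001]
wrist_force: [0.3, 0.1, -1.7]
finger_gap: 0.297
grasp_force: 39.3
```

```bash
python3 - <<'E'
from plan import *
plan([(.6310,.0761,.071,.03)])
E
```

```text
t 31.4 at [0.6307 0.0755 0.0771] rpy [-0.0005 -0.0015  0.0002]
1 x [-0.0001, 0.0007, 0.0061] -> [0.631  0.0761 0.071 ]
```

Call:
send_rows:
  slide:
    - [0,0.0005,0.003]
    - [0,0,0.0025]
    - [0,0,0]
    - [0,0,0]
    - [0,0,0]
    - [0,0,0]
    - [0,0,0]
    - [0,0,-0.03]
    - [0,0,-0.05]
    - [0,0,-0.055]
  rot:
    - [0,0,0]
    - [0,0,0]
    - [0,0,0]
    - [0,0,0]
    - [0,0,0]
    - [0,0,0]
    - [0,0,0]
    - [0,0,0]
    - [0,0,0]
    - [0,0,0]
  hand: [1,1,1,1,-0.6,-0.6,-0.6,-0.6,-0.6,-0.6]

```text
time_s: 32.65
tcp_pos: [0.6296, 0.0761, 0.2063]
ee_rot: [0.209, 0.978, -0.0, -0.001]
wrist_force: [0.8, 0.9, -0.9]
finger_gap: 0.8
grasp_force: 0.0
```

```bash
python3 - <<'E'
from plan import *
plan([(.5,-.291,.2,.06),(.5,-.291,.0707)])
E
```

```text
t 32.65 at [0.6296 0.0761 0.2063] rpy [0.0008 0.0019 0.0002]
7 x [-0.0045, -0.0554, 0.0009] -> [ 0.5   -0.291  0.2  ]
3 x [-0.0001, 0.0, 0.0431] -> [ 0.5    -0.291   0.0707]
```

Call:
send_rows:
  slide:
    - [-0.0045,-0.0554,0]
    - [-0.0045,-0.0554,0]
    - [-0.0045,-0.0554,0]
    - [-0.0045,-0.0554,0]
    - [-0.0045,-0.0554,0]
    - [-0.0045,-0.0554,0]
    - [-0.0045,-0.0554,0]
    - [0,0,0.058]
    - [0,0,0]
    - [0,0,0]
  rot:
    - [0,0,0]
    - [0,0,0]
    - [0,0,0]
    - [0,0,0]
    - [0,0,0]
    - [0,0,0]
    - [0,0,0]
    - [0,0,0]
    - [0,0,0]
    - [0,0,0]
  hand: [-1,-1,-1,-1,-1,-1,-1,-1,-1,-1]

```text
time_s: 33.9
tcp_pos: [0.5012, -0.2904, 0.1487]
ee_rot: [0.208, 0.978, -0.0, 0.0]
wrist_force: [1.1, -0.2, -0.3]
finger_gap: 1.002
grasp_force: 0.0
```

```bash
python3 - <<'E'
from plan import *
plan([(.5,-.291,.0707)])
E
```

```text
t 33.9 at [ 0.5012 -0.2904  0.1487] rpy [ 0.0001 -0.0007 -0.0007]
2 x [0.0005, -0.0005, 0.039] -> [ 0.5    -0.291   0.0707]
```

Call:
send_rows:
  slide:
    - [0.0005,-0.0005,0.03]
    - [0.0005,-0.0005,0.03]
    - [0,0,0.0175]
    - [0,0,0]
    - [0,0,0]
    - [0,0,0]
    - [0,0,0]
    - [0,0,0]
    - [0,0,0]
    - [0,0,0]
  rot:
    - [0,0,0]
    - [0,0,0]
    - [0,0,0]
    - [0,0,0]
    - [0,0,0]
    - [0,0,0]
    - [0,0,0]
    - [0,0,0]
    - [0,0,0]
    - [0,0,0]
  hand: [-1,-1,-1,-1,-1,1,1,1,1,1]

```text
time_s: 35.15
tcp_pos: [0.4994, -0.2914, 0.0706]
ee_rot: [0.209, 0.978, -0.0, 0.0]
wrist_force: [-1.4, -0.7, 4.4]
finger_gap: 0.34
grasp_force: 39.3
```

```bash
python3 - <<'E'
from plan import *
p=r.state()['tcp_pos']
plan([(p[0],p[1],p[2]+.05,.03),(.5677,.0192,p[2]+.05,.055)])
E
```

```text
t 35.15 at [ 0.4994 -0.2914  0.0706] rpy [ 0.0003 -0.0005  0.0001]
2 x [-0.0, -0.0, -0.025] -> [ 0.49938852 -0.29142904  0.12060911]
6 x [0.0108, 0.0519, -0.0] -> [0.5677     0.0192     0.12060911]
```

Call:
send_rows:
  slide:
    - [0,0,-0.025]
    - [0,0,-0.025]
    - [0.0108,0.0519,0]
    - [0.0108,0.0519,0]
    - [0.0108,0.0519,0]
    - [0.0108,0.0519,0]
    - [0.0108,0.0519,0]
    - [0.0108,0.0519,0]
    - [0,0,0]
    - [0,0,0]
  rot:
    - [0,0,0]
    - [0,0,0]
    - [0,0,0]
    - [0,0,0]
    - [0,0,0]
    - [0,0,0]
    - [0,0,0]
    - [0,0,0]
    - [0,0,0]
    - [0,0,0]
  hand: [1,1,1,1,1,1,1,1,1,1]

```text
time_s: 36.4
tcp_pos: [0.5668, 0.0196, 0.1197]
ee_rot: [0.208, 0.978, -0.0, -0.001]
wrist_force: [-0.1, 0.6, -1.3]
finger_gap: 0.34
grasp_force: 40.2
```

Call:
send_rows:
  slide:
    - [0,0,0.02]
    - [0,0,0.02]
    - [0,0,0.008]
    - [0,0,0]
    - [0,0,0]
    - [0,0,0]
  rot:
    - [0,0,0]
    - [0,0,0]
    - [0,0,0]
    - [0,0,0]
    - [0,0,0]
    - [0,0,0]
  hand: [1,1,1,1,1,1]

```text
time_s: 37.15
tcp_pos: [0.5678, 0.0193, 0.0729]
ee_rot: [0.209, 0.978, 0.0, 0.001]
wrist_force: [0.7, -0.0, -1.5]
finger_gap: 0.337
grasp_force: 40.2
```

```bash
python3 - <<'E'
from plan import *
plan([(.5677,.0192,.067,.03)])
E
```

```text
t 37.15 at [0.5678 0.0193 0.0729] rpy [-0.0003 -0.0014  0.0003]
1 x [0.0001, -0.0002, 0.0059] -> [0.5677 0.0192 0.067 ]
```

Call:
send_rows:
  slide:
    - [0,0,0.003]
    - [0,0,0.0025]
    - [0,0,0]
    - [0,0,0]
    - [0,0,0]
    - [0,0,0]
    - [0,0,0]
    - [0,0,-0.03]
    - [0,0,-0.05]
    - [0,0,-0.055]
  rot:
    - [0,0,0]
    - [0,0,0]
    - [0,0,0]
    - [0,0,0]
    - [0,0,0]
    - [0,0,0]
    - [0,0,0]
    - [0,0,0]
    - [0,0,0]
    - [0,0,0]
  hand: [1,1,1,1,-0.6,-0.6,-0.6,-0.6,-0.6,-0.6]

```text
time_s: 38.4
tcp_pos: [0.5667, 0.0196, 0.2025]
ee_rot: [0.209, 0.978, -0.0, -0.001]
wrist_force: [1.5, -0.1, 0.4]
finger_gap: 0.802
grasp_force: 0.0
```

```bash
python3 - <<'E'
from plan import *
plan([(.4150,-.291,.2,.06),(.4150,-.291,.0895)])
E
```

```text
t 38.4 at [0.5667 0.0196 0.2025] rpy [0.0005 0.0018 0.0002]
6 x [0.0019, -0.0576, 0.0004] -> [ 0.415 -0.291  0.2  ]
2 x [-0.0001, 0.0, 0.0552] -> [ 0.415  -0.291   0.0895]
```

Call:
send_rows:
  slide:
    - [0.0019,-0.0576,0]
    - [0.0019,-0.0576,0]
    - [0.0019,-0.0576,0]
    - [0.0019,-0.0576,0]
    - [0.0019,-0.0576,0]
    - [0.0019,-0.0576,0]
    - [0,0,0.03]
    - [0,0,0.02]
    - [0,0,0]
    - [0,0,0]
  rot:
    - [0,0,0]
    - [0,0,0]
    - [0,0,0]
    - [0,0,0]
    - [0,0,0]
    - [0,0,0]
    - [0,0,0]
    - [0,0,0]
    - [0,0,0]
    - [0,0,0]
  hand: [-1,-1,-1,-1,-1,-1,-1,-1,-1,-1]

```text
time_s: 39.65
tcp_pos: [0.4162, -0.2915, 0.1523]
ee_rot: [0.209, 0.978, -0.0, 0.0]
wrist_force: [0.1, -0.4, -0.2]
finger_gap: 0.998
grasp_force: 0.0
```

```bash
python3 - <<'E'
from plan import *
plan([(.4150,-.291,.0895)])
E
```

```text
t 39.65 at [ 0.4162 -0.2915  0.1523] rpy [ 0.0005 -0.001  -0.0003]
2 x [0.0007, -0.0, 0.0314] -> [ 0.415  -0.291   0.0895]
```

Call:
send_rows:
  slide:
    - [0.0007,0,0.025]
    - [0.0005,0,0.025]
    - [0,0,0.012]
    - [0,0,0]
    - [0,0,0]
    - [0,0,0]
    - [0,0,0]
    - [0,0,0]
    - [0,0,0]
    - [0,0,0]
  rot:
    - [0,0,0]
    - [0,0,0]
    - [0,0,0]
    - [0,0,0]
    - [0,0,0]
    - [0,0,0]
    - [0,0,0]
    - [0,0,0]
    - [0,0,0]
    - [0,0,0]
  hand: [-1,-1,-1,-1,-1,1,1,1,1,1]

```text
time_s: 40.9
tcp_pos: [0.4148, -0.291, 0.09]
ee_rot: [0.209, 0.978, -0.0, 0.0]
wrist_force: [-1.1, 0.3, 4.1]
finger_gap: 0.338
grasp_force: 39.2
```

```bash
python3 - <<'E'
from plan import *
p=r.state()['tcp_pos']
plan([(p[0],p[1],p[2]+.05,.03),(.5833,-.0662,p[2]+.05,.055)])
E
```

```text
t 40.9 at [ 0.4148 -0.291   0.09  ] rpy [ 0.0004 -0.0006  0.0001]
2 x [-0.0, -0.0, -0.025] -> [ 0.41479077 -0.29104006  0.14002815]
6 x [-0.0103, 0.0457, -0.0] -> [ 0.5833     -0.0662      0.14002815]
```

Call:
send_rows:
  slide:
    - [0,0,-0.025]
    - [0,0,-0.025]
    - [-0.0103,0.0457,0]
    - [-0.0103,0.0457,0]
    - [-0.0103,0.0457,0]
    - [-0.0103,0.0457,0]
    - [-0.0103,0.0457,0]
    - [-0.0103,0.0457,0]
    - [0,0,0]
    - [0,0,0]
  rot:
    - [0,0,0]
    - [0,0,0]
    - [0,0,0]
    - [0,0,0]
    - [0,0,0]
    - [0,0,0]
    - [0,0,0]
    - [0,0,0]
    - [0,0,0]
    - [0,0,0]
  hand: [1,1,1,1,1,1,1,1,1,1]

```text
time_s: 42.15
tcp_pos: [0.5821, -0.0655, 0.1389]
ee_rot: [0.208, 0.978, -0.0, -0.001]
wrist_force: [-1.5, 0.4, -0.7]
finger_gap: 0.342
grasp_force: 40.2
```

Call:
send_rows:
  slide:
    - [0,0,0.02]
    - [0,0,0.02]
    - [0,0,0.008]
    - [0,0,0]
    - [0,0,0]
    - [0,0,0]
  rot:
    - [0,0,0]
    - [0,0,0]
    - [0,0,0]
    - [0,0,0]
    - [0,0,0]
    - [0,0,0]
  hand: [1,1,1,1,1,1]

```text
time_s: 42.9
tcp_pos: [0.5836, -0.066, 0.0925]
ee_rot: [0.209, 0.978, -0.0, 0.001]
wrist_force: [0.3, 0.8, -1.9]
finger_gap: 0.345
grasp_force: 40.2
```

```bash
python3 - <<'E'
from plan import *
plan([(.5833,-.0662,.0862,.03)])
E
```

```text
t 42.9 at [ 0.5836 -0.066   0.0925] rpy [-0.0001 -0.0015  0.0002]
1 x [0.0002, -0.0003, 0.0063] -> [ 0.5833 -0.0662  0.0862]
```

Call:
send_rows:
  slide:
    - [0,0,0.003]
    - [0,0,0.0027]
    - [0,0,0]
    - [0,0,0]
    - [0,0,0]
    - [0,0,0]
    - [0,0,0]
    - [0,0,-0.03]
    - [0,0,-0.05]
    - [0,0,-0.055]
  rot:
    - [0,0,0]
    - [0,0,0]
    - [0,0,0]
    - [0,0,0]
    - [0,0,0]
    - [0,0,0]
    - [0,0,0]
    - [0,0,0]
    - [0,0,0]
    - [0,0,0]
  hand: [1,1,1,1,-0.6,-0.6,-0.6,-0.6,-0.6,-0.6]

```text
time_s: 44.15
tcp_pos: [0.5825, -0.0656, 0.2217]
ee_rot: [0.209, 0.978, 0.0, -0.001]
wrist_force: [0.4, -0.3, -0.4]
finger_gap: 0.796
grasp_force: 0.0
```

Call:
send_rows:
  slide:
    - [0.01,-0.045,0]
    - [0.01,-0.045,0]
    - [0.01,-0.045,0]
    - [0.01,-0.045,0]
    - [0.01,-0.045,0]
    - [0,0,0]
    - [0,0,0]
  rot:
    - [0,0,0]
    - [0,0,0]
    - [0,0,0]
    - [0,0,0]
    - [0,0,0]
    - [0,0,0]
    - [0,0,0]
  hand: [-1,-1,-1,-1,-1,-1,-1]

```text
time_s: 45.02
tcp_pos: [0.4456, -0.2505, 0.221]
ee_rot: [0.209, 0.978, 0.0, 0.0]
wrist_force: [0.0, -0.3, 0.3]
finger_gap: 1.004
grasp_force: 0.0
```

```bash
python3 - <<'E'
from h import *
p,d=r.camera('top');a=p[:,:,::-1].copy();cv2.imwrite('pics/top9.png',a)
b=r.camera('scene')[0][:,:,::-1];cv2.imwrite('pics/s9.png',b)
W=world('top',d);z=np.nan_to_num(W[:,:,2])
m=(z>.09).astype(np.uint8);n,l,st,ce=cv2.connectedComponentsWithStats(m)
for nm,c,h in [('flask',(262.6,212.5),.124),('burner',(298.6,253.8),.109),('bottle',(352.4,244.9),.122)]:
    k=1+np.argmin(np.hypot(*(ce[1:]-c).T));print(nm,ce[k].round(1),'was',c,st[k,4],onz('top',ce[k],h).round(4),np.nanmedian(W[l==k],0)[2].round(4))
o=np.zeros((560,800,3),np.uint8);o[:,:]=0
o[:480,:396]=cv2.resize(a[180:300,240:339],(396,480));o[:560,400:]=cv2.resize(b[180:320,300:400],(400,560));cv2.imwrite('pics/fin.png',cv2.resize(b[180:320,250:450],(800,560)))
E
```

```text
flask [262.9 212.1] was (262.6, 212.5) 275 [0.6321 0.0751 0.124 ] 0.1245
burner [298.  253.3] was (298.6, 253.8) 276 [0.5693 0.0197 0.109 ] 0.1096
bottle [351.9 244.6] was (352.4, 244.9) 298 [ 0.5838 -0.0644  0.122 ] 0.1224
```

View pics/top9.png

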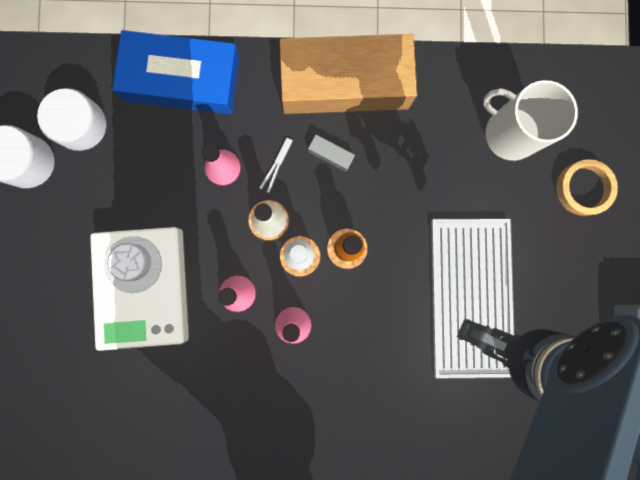

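View pics/fin.png

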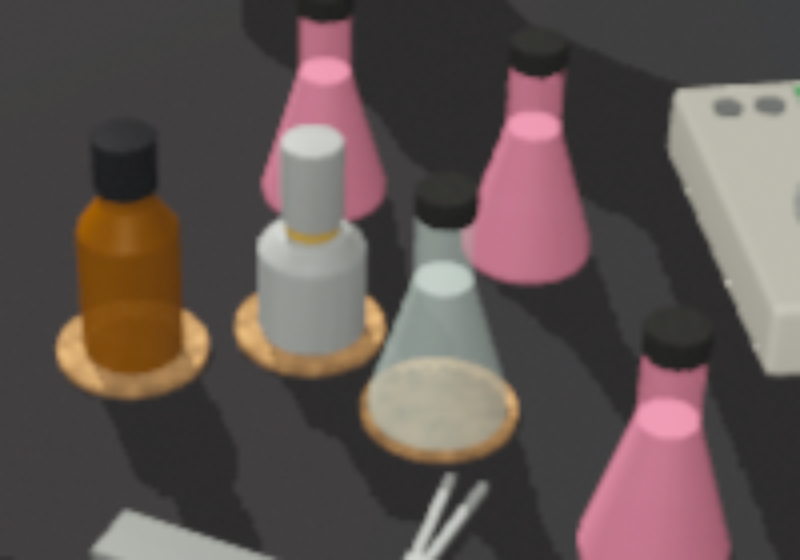

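All three stand upright on their own coasters at top (263,212), (298,253) and (352,245), within about 1 mm of where they started. The pack is on the pan at (127,262) and the arm is clear.

```bash
python3 -c "
from cell import r
print(r.finish_job())"
```

```text
the job is handed in; nothing more can be done
None
```

The job is done and handed in at about 45 s: the dish pack is on the balance pan, within about 4 mm of its centre, and the burner, bottle and flask are back upright on their own coasters, within about 1.5 mm of where they started.

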